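# Lock the carving fixture with its cross pin

## Task

Lock the carving fixture on the bench. Push its ball-ended lever over and down until it rests on the small wooden stop, so that the hidden hole across the shaft stands upright under the flared mouth; then take the longest pin, the slim one with the round wooden knob, out of the rack, lower it point first through the mouth and the shaft until it is fully home, and let go of it.

Things in the scene. Friction and masses are not known exactly. Their poses are not given: they have to be found in the camera images.
- shaft (a joint): angle of the level steel shaft (rad), whose axis runs along the mouth's own x, 60 mm below the rim. At 0 the lever stands 1.3 rad above level; pushing it over and down raises the value to 1.3, where it lies level on its stop, goes no further, and the 20 mm cross-hole is upright. Off by over about 10 degrees it blocks the pin. Light friction (3 N at the ball): it stays where left.
- lever_ball (a point): centre of the black 32 mm ball on the lever, a 13 mm bar square to the shaft on the block's far side. The ball is 115 mm from the shaft's axis, moves in the upright plane 70 mm to the mouth's own +x side, and falls towards the mouth's own +y, down to 65 mm above the bench. The stop is under the bar, 70 to 100 mm from the axis.
- mouth (a point): centre of the rim of the flared steel guide on top of the wooden block (80 x 90 mm); z up, x along the shaft, away from the robot. 125 mm above the bench. The flare is 48 mm wide at the rim, narrows within 25 mm to an upright 23 mm bore; under it lies the shaft, then the base board, on which the pin bottoms 105 mm below the rim.
- lock_pin: longest pin: steel shank 14 mm thick, 115 mm long, foot rounded, round dark wooden knob 30 mm wide, 40 mm high on top; about 0.16 kg. Origin at the foot, z up to the knob. Stands in an outer square hole, 17 mm wide, 60 mm deep, of a 70 mm high wooden rack; 85 mm apart stand a thick pin with a cross-bar and a shorter one with a square head. Fully home, its knob is 10 mm above the rim.
Not all that is in view belongs to the job. What is shaped like the lock_pin but green, purple or turquoise is not meant.

How it is judged:
On the way:
1. the shaft is turned until its lever rests on the stop, to within 10 degrees (value of joint shaft above 1.125 rad), for 0.2 s.
At the end, for the whole second after the job is handed in: The lever lies on its stop to within 10 degrees, and the long knobbed pin stands at rest in the fixture, upright to within 11 degrees, its foot through the shaft, at least 93 mm below the rim of the mouth (fully home is 105 mm) and within 15 mm of the mouth's axis (value of joint shaft above 1.125 rad and z of lock_pin in the frame of mouth below -0.093 m and horizontal distance between lock_pin and mouth below 0.015 m and angle between lock_pin's own z axis and vertical below 0.2 rad and linear speed of lock_pin below 0.02 m/s); the robot touches nothing.
It also fails if it takes over 59 s, if anything falls off the work surface, if the arm or the gripper's body presses on something with over 40 N, if the wrist force passes 120 N, or if a joint passes its speed limit or range.

## Robot

A 6-joint arm with a two-finger parallel gripper is mounted at the origin on the work surface. World frame = base frame: x ahead of the robot, y to its left, z up, the work surface at z = 0. Lengths are in m, angles in rad, forces in N, time in s.
With the tool pointing down it reaches from about 0.2 to 0.875 m from the base axis. Payload 3.4 kg.
Tool frame: the origin (TCP) lies between the finger pads; the fingertips stand arm.nose_length ahead of it and the grasp point (between the pads) is the TCP (arm.nose_length is the distance from the TCP to the fingertips, in m); z points along the fingers, y is the line along which they close (so a half turn about z gives the same grasp; the last joint's range is limited). The gripper opens to 94 mm and grips with 3 to 60 N. Pads are 16 mm wide; open, the fingers measure 119 mm over their backs; the gripper's body (75 mm by 177 mm) begins 78 mm behind the grasp point.
Start: joints at [-1.418, 0.276, 1.505, -0, 1.361, -0.121], TCP at [0.155, -0.554, 0.224] pointing down, gripper open.
Joint ranges: [-2.89, 2.89], [-0.75, 2.08], [0.22, 2.7], [-1.18, 4.32], [0.11, 2.71], [-2.7, 2.7]. Speed limits (rad/s): [2.57, 2.57, 3.14, 3.14, 3.14, 3.14].

## Interface

Orientations are given as a unit quaternion [w, x, y, z].
In Python, from station import readout, imaging, arm gives the robot as it stands. The module is installed in compiled form; this text tells all that it offers.
- The arm moves only by the shell command python3 -m creep 'ROWS'. ROWS is JSON, a list of rows, each a list of 7 numbers: the closure in counts, from 0 (fully open) to 255 (shut), then the shift along the tool's x, y, z in m, then the turn, a rotation vector about the tool's x, y, z in degrees. In form: [[gripper, x, y, z, wx, wy, wz], ...]. A call has 1 to 12 rows; each row is the pose to reach, as a shift and turn from the pose commanded when the call began, along the tool's axes at that moment; what a row does not reach only later rows make up. A row lasts 1/10 s, in which the tool goes at most 50 mm and 8.59 degrees, less where a joint would pass 70% of its speed; a pose out of reach is approached as far as the arm can. A call with a gripper value outside its range is refused whole. The fingers move at their own pace and stop on an object; the grip force is fixed at half the most. Time passes only in rows, so rows that repeat a pose let the fingers close. It gives the time, the measured TCP pose, the force, the opening and the grip force at its end, in the units of the state.
- readout.get_state(): the state, without advancing time (a new reading comes with each control period).
- imaging.camera(name): name is "side" or "top" or "wrist"; returns a dict with "image" (480x640x3 uint8, red, green, blue), "fx", "fy", "cx", "cy" (pixels), "rvec" (rotation vector, rad) and "tvec" (3), from world to camera coordinates, as OpenCV has them. Camera axes: x right, y down, z forward; pixel columns grow to the right and rows downward; lengths in m; the calibration is good to about 2 mm. A picture is of the moment at which its call begins. There is no depth.
- arm.finish_job(): hands the job in; it is judged then, once.
Trained networks look in the newest picture that a camera, given by its name, has taken for a name from the list of things; names that differ only in an ending like _2 or _b are one class to them, and where a whole thing is asked for, a point or a joint stands for the part that bears it (a point fixed in the world has none). Each returns a list of dicts, best first, with "p" (0 to 1); they miss things now and then, are a little off and sometimes report something else, mostly with a low value. They report only what shows in the picture. A call takes as long as a camera call. They do not tell look-alikes from the thing itself.
- imaging.look_for(camera, query): "rect" ([left, top, right, bottom] in pixels, round what is visible of it).
- imaging.regions_of(camera, query): "pixels" (480x640 bool, what is visible of it) and "rect" ([left, top, right, bottom] in pixels, round what is visible of it).
The state is a dict: "time": time; "qpos": joint angles; "joint_velocities": joint speeds; "effort": joint torques, N m; "position": TCP position; "tool_rot": TCP orientation; "contact_force": force on the tool from outside, world axes, zero at the start; "torque": the same for the moment, N m; "finger_gap": opening from 0.0 (shut) to 1.0 (fully open); "gripper_force": force on a finger pad.
Only numpy, scipy, OpenCV 4.12 (cv2) and the standard library are available. Lean on these libraries where they do the work, as an engineer would, in place of code of your own. Each camera call takes 0.05 s, during which the arm holds its last target. There are 200 camera calls.

## Working session

There is one attempt and no reset: what is moved stays moved. The work goes in short steps, Python scripts to look and compute and a shell command to move; the robot and the scene stay as the last step left them, time stands still between calls to the robot, and variables do not carry over. Pictures are saved under pics/ and viewed, at most 10 in all, crops included, and the job is handed in when it is done.

```bash
mkdir -p pics; cat > h.py <<'E'
import numpy as np, cv2
from station import readout, imaging, arm
from scipy.spatial.transform import Rotation as R
def cam(n, save=None):
    c=imaging.camera(n)
    if save: cv2.imwrite('pics/'+save, c['image'][:,:,::-1])
    return c
def ray(c,u,v):
    Rm=cv2.Rodrigues(np.array(c['rvec'],float))[0]; t=np.array(c['tvec'],float).ravel()
    o=-Rm.T@t; d=Rm.T@np.array([(u-c['cx'])/c['fx'],(v-c['cy'])/c['fy'],1.]); return o,d/np.linalg.norm(d)
def atz(c,u,v,z):
    o,d=ray(c,u,v); return o+d*(z-o[2])/d[2]
def tri(c1,p1,c2,p2):
    o1,d1=ray(c1,*p1);o2,d2=ray(c2,*p2)
    s=np.linalg.lstsq(np.c_[d1,-d2],o2-o1,rcond=None)[0]
    a=o1+d1*s[0];b=o2+d2*s[1];return (a+b)/2,np.linalg.norm(a-b)
def proj(c,p):
    return cv2.projectPoints(np.array([p],float),np.array(c['rvec'],float),np.array(c['tvec'],float),np.array([[c['fx'],0,c['cx']],[0,c['fy'],c['cy']],[0,0,1.]]),None)[0].ravel()
def totool(dw):
    return R.from_quat(np.roll(readout.get_state()['tool_rot'],-1)).inv().apply(dw)
E
python3 - <<'E'
from h import *
s=readout.get_state();print({k:np.round(v,3) for k,v in s.items()},arm.nose_length)
for n in('side','top'):
    c=cam(n,n+'0.png')
    print(n,c['fx'],np.round(ray(c,320,240),3))
    for q in('lock_pin','mouth','lever_ball','shaft'):
        print(q,[(round(d['p'],2),np.round(d['rect']).tolist()) for d in imaging.look_for(n,q)])
E
```

```text
{'time': np.float64(0.0), 'qpos': array([-1.418,  0.277,  1.506,  0.   ,  1.361, -0.121]), 'joint_velocities': array([ 0.   , -0.   , -0.001, -0.001, -0.002, -0.001]), 'effort': array([-1.0000e-03, -4.0459e+01, -2.3723e+01,  7.0000e-02,  3.5000e-02,
       -0.0000e+00]), 'position': array([ 0.155, -0.553,  0.224]), 'tool_rot': array([-0.001,  0.991,  0.136, -0.   ]), 'contact_force': array([-0.43 , -0.028,  0.327]), 'torque': array([-0.029,  0.061, -0.027]), 'gripper_force': np.float64(0.0), 'finger_gap': np.float64(1.002)} 0.019
side 554.8304918304611 [[ 0.652 -0.789  0.814]
 [-0.103  0.712 -0.695]]
lock_pin [(0.89, [287.0, 211.0, 302.0, 279.0]), (0.82, [310.0, 256.0, 327.0, 302.0]), (0.71, [252.0, 241.0, 271.0, 306.0]), (0.66, [363.0, 230.0, 380.0, 260.0]), (0.6, [361.0, 260.0, 375.0, 326.0])]
mouth [(0.8, [268.0, 144.0, 386.0, 253.0])]
lever_ball [(0.81, [266.0, 145.0, 378.0, 213.0])]
shaft [(0.87, [265.0, 143.0, 380.0, 213.0])]
top 464.4139584642032 [[ 0.481 -0.05   1.059]
 [ 0.043  0.    -0.999]]
lock_pin [(0.67, [318.0, 242.0, 332.0, 261.0]), (0.54, [329.0, 171.0, 345.0, 192.0]), (0.53, [367.0, 211.0, 386.0, 231.0]), (0.52, [365.0, 170.0, 382.0, 194.0])]
mouth [(0.77, [181.0, 185.0, 292.0, 295.0]), (0.49, [193.0, 188.0, 259.0, 296.0])]
lever_ball [(0.88, [196.0, 185.0, 259.0, 296.0])]
shaft [(0.67, [192.0, 185.0, 260.0, 296.0])]
```

View pics/side0.png

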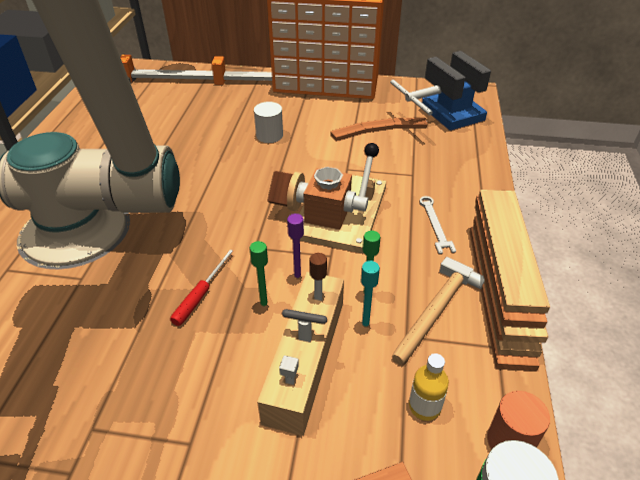

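View pics/top0.png

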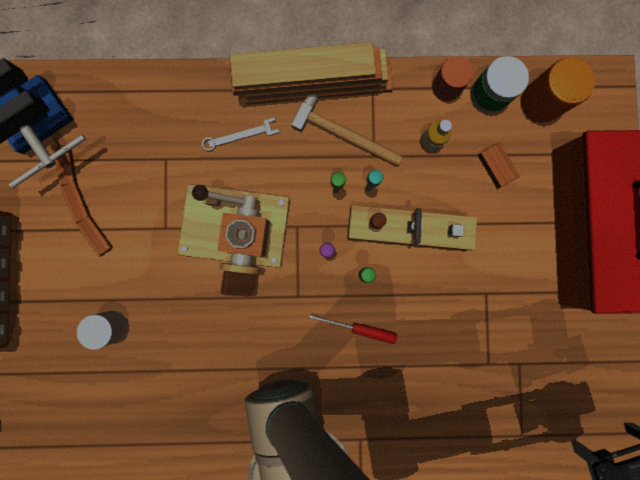

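```bash
python3 - <<'E'
import cv2,numpy as np
a=cv2.imread('pics/side0.png')[130:340,230:400]; b=cv2.imread('pics/top0.png')[150:310,175:400]
a=cv2.resize(a,(450,556),interpolation=2);b=cv2.resize(b,(350*1,249),interpolation=2)
o=np.zeros((556,800,3),np.uint8);o[:,:450]=a;o[:249,450:]=b
cv2.imwrite('pics/crop0.png',o)
E
```

```text
(no output)
```

View pics/crop0.png

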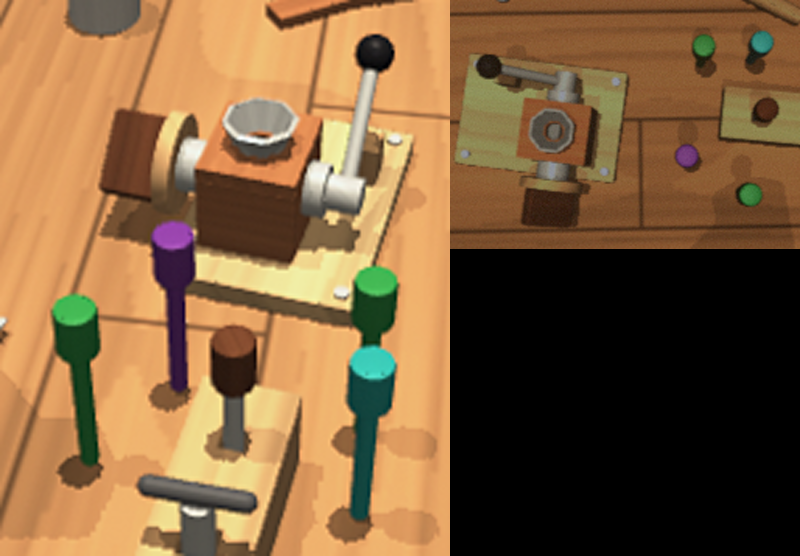

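Side/top pictures: fixture with mouth at side (329,179) / top (241,234), and lever ball at side (372,150) / top (200,192). The rack pin with the dark wooden knob is at side (318,266) / top (377,220). It could be mistaken for green (258,253) and (371,244), purple (295,226), turquoise (369,273), the cross-bar pin (304,320) or the square head (289,368). The crop confirms that the brown round knob in the rack's outer hole is the right pin.

```bash
python3 - <<'E'
from h import *
s=cam('side');t=cam('top')
def p(n,a,b): r,e=tri(s,a,t,b);print(n,r.round(4),round(e,4))
p('mouth',(328.5,179),(240.5,234));p('ball',(372,150),(200,192));p('knobtop',(318,259),(377.5,219.5))
print('mouth@.125',atz(s,328.5,179,.125),atz(t,240.5,234,.125))
print('knob@.165',atz(s,318,259,.165),atz(t,377.5,219.5,.165))
for n,u in (('g',(339,178)),('tq',(375.5,176)),('pu',(327.5,250)),('g2',(368.5,274))): print(n,atz(t,*u,.155).round(3))
for u in((348,205),(474,214),(477,249),(349,239)): print('rack',atz(t,*u,.07).round(3))
for u in((188,185),(290,194),(283,268),(179,259)): print('board',atz(t,*u,.02).round(3))
print(totool([1,0,0]).round(4),totool([0,1,0]).round(4))
E
```

```text
mouth [0.5378 0.1123 0.1115] 0.0028
ball [0.6202 0.1869 0.1405] 0.0021
knobtop [ 0.5582 -0.1622  0.1588] 0.0002
mouth@.125 [0.54132428 0.0953486  0.125     ] [0.5356333 0.1096622 0.125    ]
knob@.165 [ 0.55900217 -0.16814878  0.165     ] [ 0.55778817 -0.16145458  0.165     ]
g [ 0.641 -0.089  0.155]
tq [ 0.645 -0.161  0.155]
pu [ 0.5   -0.064  0.155]
g2 [ 0.453 -0.143  0.155]
rack [ 0.598 -0.111  0.07 ]
rack [ 0.575 -0.381  0.07 ]
rack [ 0.5   -0.385  0.07 ]
rack [ 0.525 -0.112  0.07 ]
board [0.653 0.245 0.02 ]
board [0.63  0.016 0.02 ]
board [0.465 0.034 0.02 ]
board [0.488 0.264 0.02 ]
[ 0.9628  0.2704 -0.    ] [ 2.704e-01 -9.628e-01 -1.000e-04]
```

```bash
python3 -m creep '[[0,0,0,-0.06,0,0,0],[0,0.04,-0.03,-0.08,0,0,0],[0,0.08,-0.06,-0.08,0,0,0],[0,0.12,-0.09,-0.08,0,0,0],[0,0.16,-0.13,-0.08,0,0,0],[0,0.20,-0.17,-0.08,0,0,0],[0,0.24,-0.21,-0.08,0,0,0],[0,0.27,-0.24,-0.08,0,0,0],[0,0.31,-0.27,-0.08,0,0,0],[0,0.35,-0.30,-0.08,0,0,0],[0,0.35,-0.30,-0.08,0,0,0],[0,0.35,-0.30,-0.08,0,0,0]]'; python3 - <<'E'
from h import *
s=readout.get_state();print(s['position'],s['qpos'].round(3))
print('to pin', totool(np.array([.558,-.1615,.27])-s['position']).round(4))
print('to ball', totool(np.array([.62,.187,.27])-s['position']).round(4))
E
```

```text
time: 1.8
position: [0.4125, -0.1679, 0.3046]
tool_rot: [-0.0, 0.99, 0.139, 0.0]
contact_force: [0.7, -0.3, -0.4]
finger_gap: 1.001
gripper_force: 0.0
[ 0.41248429 -0.16789429  0.30460241] [-5.440e-01  3.800e-02  1.604e+00  1.000e-03  1.499e+00  7.480e-01]
to pin [0.1416 0.0339 0.0347]
to ball [ 0.2971 -0.2841  0.0349]
```

```bash
python3 -m creep '[[0,0.04,-0.04,0,0,0,0],[0,0.08,-0.08,0,0,0,0],[0,0.11,-0.11,0,0,0,0],[0,0.14,-0.14,0,0,0,0],[0,0.17,-0.17,0,0,0,0],[0,0.20,-0.20,0,0,0,0],[0,0.20,-0.23,0,0,0,0],[0,0.20,-0.25,0,0,0,0],[0,0.20,-0.25,0,0,0,0],[0,0.20,-0.25,0,0,0,0]]'; python3 - <<'E'
from h import *
s=readout.get_state();print(s['position'],s['qpos'].round(3))
c=cam('wrist','w1.png');print(np.round(ray(c,320,240),3))
for p in ((.536,.110,.125),(.62,.187,.14)): print(proj(c,p).round())
for q in('mouth','lever_ball'): print(q,[(round(d['p'],2),np.round(d['rect']).tolist()) for d in imaging.look_for('wrist',q)])
E
```

```text
time: 2.8
position: [0.5365, 0.1233, 0.3045]
tool_rot: [0.001, 0.991, 0.136, 0.0]
contact_force: [0.5, -0.2, -0.2]
finger_gap: 1.003
gripper_force: 0.0
[0.53647363 0.1232977  0.30446049] [ 1.010e-01  2.040e-01  1.407e+00 -1.000e-03  1.530e+00  1.398e+00]
[[ 0.611  0.145  0.464]
 [-0.267 -0.061 -0.962]]
[339. 224.]
[277. 106.]
mouth [(0.81, [201.0, 67.0, 433.0, 315.0])]
lever_ball [(0.73, [260.0, 87.0, 386.0, 317.0])]
```

View pics/w1.png

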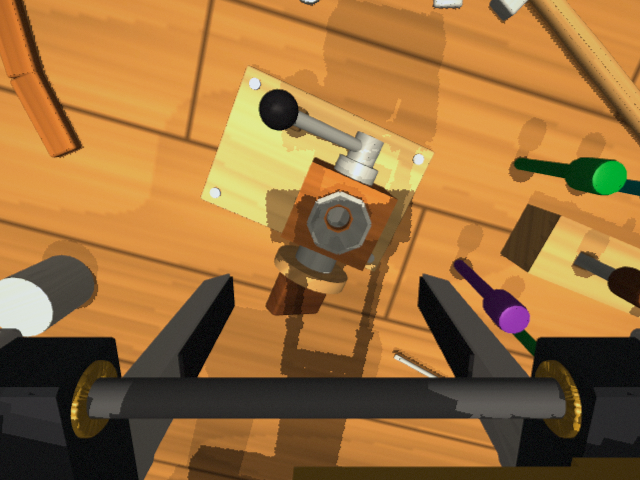

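The wrist view shows the mouth rim centre at (339,222) and the ball at (278,109). Both lie within 3 px of where my estimates project. Next I close the fingers and go above the ball.

```bash
python3 -m creep '[[255,0.03,-0.01,0,0,0,0],[255,0.06,-0.03,0,0,0,0],[255,0.095,-0.042,0.03,0,0,0],[255,0.095,-0.042,0.06,0,0,0],[255,0.095,-0.042,0.09,0,0,0],[255,0.095,-0.042,0.09,0,0,0],[255,0.095,-0.042,0.09,0,0,0],[255,0.095,-0.042,0.09,0,0,0]]'; python3 - <<'E'
from h import *
s=readout.get_state();print(s['position'])
print('start',totool(np.array([.617,.190,.178])-s['position']).round(4),'mid',totool(np.array([.617,.208,.141])-s['position']).round(4),'end', totool(np.array([.618,.217,.100])-s['position']).round(4))
c=cam('wrist');print('mouth',atz(c,339,222,.125),proj(c,(.617,.188,.14)))
c=imaging.look_for('wrist','mouth');print(c[:1])
E
```

```text
time: 3.75
position: [0.6177, 0.1902, 0.2167]
tool_rot: [-0.0, 0.991, 0.136, 0.002]
contact_force: [1.0, 0.3, 0.2]
finger_gap: 0.357
gripper_force: 0.0
[0.61765399 0.19024083 0.21669546]
start [-0.0008  0.      0.0387] mid [ 0.0039 -0.0173  0.0757] end [ 0.0071 -0.0257  0.1167]
mouth [0.63842378 0.18654987 0.125     ] [328.57829243 257.24371779]
[{'rect': [222.1, 161.8, 493.5, 454.5], 'p': 0.94}]
```

```bash
python3 -m creep '[[255,0,0,0,0,0,0],[255,0,0,0,0,0,0],[255,0,0,0,0,0,0],[255,0,0,0,0,0,0],[255,0,0,0,0,0,0],[255,0,0,0,0,0,0],[255,0,0,0.02,0,0,0],[255,0,0,0.036,0,0,0],[255,0.001,-0.003,0.044,0,0,0],[255,0.002,-0.008,0.053,0,0,0],[255,0.003,-0.012,0.062,0,0,0],[255,0.004,-0.016,0.071,0,0,0]]'; python3 -m creep '[[255,0.001,-0.004,0.01,0,0,0],[255,0.002,-0.006,0.02,0,0,0],[255,0.003,-0.008,0.03,0,0,0],[255,0.003,-0.010,0.038,0,0,0],[255,0.003,-0.010,0.043,0,0,0],[255,0.003,-0.010,0.043,0,0,0]]'
```

```text
time: 5.05
position: [0.6192, 0.2126, 0.1466]
tool_rot: [-0.004, 0.991, 0.136, 0.005]
contact_force: [1.9, 10.2, 9.0]
finger_gap: 0.007
gripper_force: 5.7
time: 5.65
position: [0.6161, 0.218, 0.1002]
tool_rot: [-0.0, 0.991, 0.137, -0.0]
contact_force: [0.8, 1.6, 1.9]
finger_gap: 0.004
gripper_force: 1.0
```

```bash
python3 - <<'E'
from h import *
a=cam('side')['image'][110:260,230:430];b=cam('wrist')['image']
o=np.hstack([cv2.resize(a,(400,300)),cv2.resize(b,(400,300))])
cv2.imwrite('pics/push1.png',o[:,:,::-1])
E
```

```text
(no output)
```

View pics/push1.png

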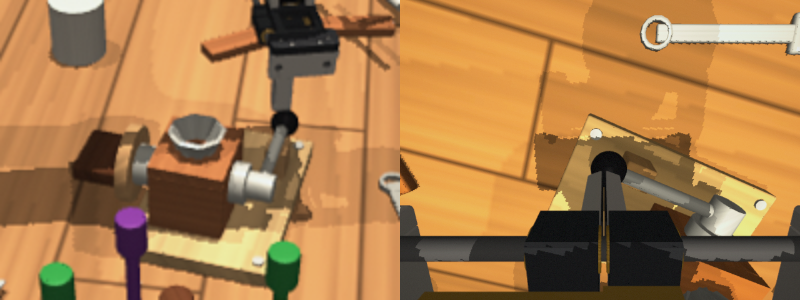

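The tips sit on the ball, which has gone down with them. I press further until the stop resists.

```bash
python3 -m creep '[[255,0,0,0.002,0,0,0],[255,0,0,0.004,0,0,0],[255,0,0,0.004,0,0,0]]';python3 -m creep '[[255,0,0,0.002,0,0,0],[255,0,0,0.004,0,0,0],[255,0,0,0.004,0,0,0]]'
```

```text
time: 6.05
position: [0.6161, 0.2172, 0.0994]
tool_rot: [0.0, 0.991, 0.136, 0.001]
contact_force: [-3.4, 0.3, 13.8]
finger_gap: 0.004
gripper_force: 7.1
time: 6.35
position: [0.6161, 0.2171, 0.0989]
tool_rot: [0.0, 0.991, 0.136, 0.002]
contact_force: [-7.8, -0.4, 29.2]
finger_gap: 0.003
gripper_force: 14.6
```

The lever is on its stop: the force rises with no motion, and the ball height is about 0.064. Now I retreat and go to the pin.

```bash
python3 -m creep '[[255,0,0,-0.04,0,0,0],[255,0,0,-0.08,0,0,0],[80,0,0,-0.12,0,0,0],[80,0,0,-0.16,0,0,0],[80,0,0,-0.20,0,0,0],[80,-0.02,0.04,-0.20,0,0,0],[80,-0.04,0.08,-0.20,0,0,0],[80,-0.06,0.12,-0.20,0,0,0],[80,-0.08,0.16,-0.20,0,0,0],[80,-0.10,0.20,-0.20,0,0,0],[80,-0.10,0.20,-0.20,0,0,0],[80,-0.10,0.20,-0.20,0,0,0]]'; python3 -m creep '[[80,-0.02,0.04,0,0,0,0],[80,-0.03,0.08,0,0,0,0],[80,-0.05,0.12,0,0,0,0],[80,-0.058,0.149,0,0,0,0],[80,-0.058,0.149,0,0,0,0],[80,-0.058,0.149,0,0,0,0]]'; python3 - <<'E'
from h import *
s=readout.get_state();print(s['position'])
c=cam('wrist','w2.png');print(proj(c,(.558,-.1615,.165)))
print([(round(d['p'],2),np.round(d['rect']).tolist()) for d in imaging.look_for('wrist','lock_pin')])
t=cam('top');print([(round(d['p'],2),np.round(d['rect']).tolist()) for d in imaging.look_for('top','lever_ball')])
E
```

```text
time: 7.55
position: [0.5732, -0.0033, 0.2922]
tool_rot: [0.0, 0.991, 0.135, -0.001]
contact_force: [-0.4, -0.0, 1.0]
finger_gap: 0.687
gripper_force: 0.0
time: 8.15
position: [0.5585, -0.16, 0.292]
tool_rot: [-0.001, 0.991, 0.137, -0.0]
contact_force: [0.1, 0.1, -0.1]
finger_gap: 0.684
gripper_force: 0.0
[ 0.55851846 -0.16002627  0.292004  ]
[327.47200192 235.98922505]
[(0.9, [316.0, 203.0, 355.0, 254.0]), (0.81, [257.0, 273.0, 298.0, 352.0]), (0.68, [338.0, 107.0, 375.0, 147.0]), (0.67, [243.0, 85.0, 288.0, 126.0]), (0.57, [180.0, 220.0, 241.0, 282.0])]
[(0.89, [191.0, 187.0, 260.0, 295.0])]
```

View pics/w2.png

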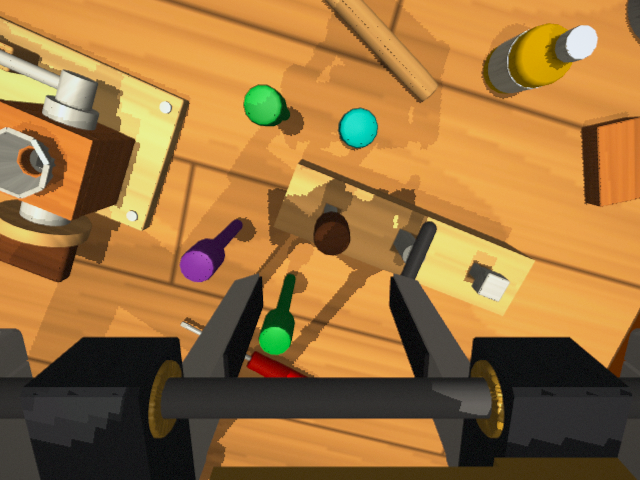

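The dark knob's top is at (332,236), clear of both fingers. The decoys are the greens at (265,105) and (276,340), turquoise (358,128) and purple (199,264).

```bash
python3 - <<'E'
from h import *
s=readout.get_state();c=cam('wrist');p=atz(c,332,236,.165);print(p,totool(p-s['position']).round(4))
print('side check',proj(cam('side'),p), proj(cam('top'),p))
E
```

```text
[ 0.55894486 -0.16433145  0.165     ] [-0.001   0.005   0.1275]
side check [318.30911502 257.32759558] [378.97174574 218.88475964]
```

```bash
python3 -m creep '[[120,0,0.003,0.03,0,0,0],[120,0,0.003,0.06,0,0,0],[120,0,0.003,0.09,0,0,0],[120,0,0.003,0.115,0,0,0],[120,0,0.003,0.13,0,0,0],[120,0,0.003,0.145,0,0,0],[120,0,0.003,0.145,0,0,0],[255,0,0.003,0.145,0,0,0],[255,0,0.003,0.145,0,0,0],[255,0,0.003,0.145,0,0,0],[255,0,0.003,0.145,0,0,0],[255,0,0.003,0.145,0,0,0]]'; python3 -m creep '[[255,0,0,0,0,0,0],[255,0,0,0,0,0,0]]'
```

```text
time: 9.7
position: [0.5598, -0.1641, 0.1484]
tool_rot: [0.0, 0.991, 0.136, 0.001]
contact_force: [0.3, 0.6, 3.5]
finger_gap: 0.314
gripper_force: 30.0
time: 9.9
position: [0.5598, -0.1642, 0.1483]
tool_rot: [0.0, 0.991, 0.136, 0.001]
contact_force: [0.8, 0.7, 5.5]
finger_gap: 0.314
gripper_force: 30.0
```

```bash
python3 -m creep '[[255,0,0,-0.01,0,0,0],[255,0,0,-0.03,0,0,0],[255,0,0,-0.05,0,0,0],[255,0,0,-0.07,0,0,0],[255,0,0,-0.10,0,0,0],[255,0,0,-0.13,0,0,0],[255,0,0,-0.155,0,0,0],[255,0,0,-0.155,0,0,0],[255,0,0,-0.155,0,0,0]]'; python3 - <<'E'
from h import *
s=readout.get_state();print(s['position'],totool(np.array([.537,.110,.30])-s['position']).round(4),s['contact_force'])
E
```

```text
time: 10.8
position: [0.5586, -0.1638, 0.3017]
tool_rot: [-0.0, 0.991, 0.136, -0.001]
contact_force: [0.3, 0.9, -2.0]
finger_gap: 0.314
gripper_force: 30.0
[ 0.55862914 -0.16380235  0.30170659] [ 0.0532 -0.2695  0.0018] [ 0.25197697  0.89277689 -1.98476731]
```

```bash
python3 -m creep '[[255,0.005,-0.02,0,0,0,0],[255,0.01,-0.05,0,0,0,0],[255,0.017,-0.085,0,0,0,0],[255,0.024,-0.12,0,0,0,0],[255,0.03,-0.155,0,0,0,0],[255,0.037,-0.19,0,0,0,0],[255,0.043,-0.22,0,0,0,0],[255,0.048,-0.245,0,0,0,0],[255,0.052,-0.26,0,0,0,0],[255,0.053,-0.269,0,0,0,0],[255,0.053,-0.269,0,0,0,0],[255,0.053,-0.269,0,0,0,0]]'; python3 - <<'E'
from h import *
p=readout.get_state()['position'];print(p)
w=cam('wrist');s=cam('side');t=cam('top')
f=p-[0,0,.138]
for c in (w,s,t): print('foot',proj(c,f).round(1),'mouth',proj(c,(.537,.110,.125)).round(1))
o=np.hstack([cv2.resize(s['image'][80:230,240:440],(400,300),interpolation=2),cv2.resize(w['image'][100:400,140:540],(400,300))])
cv2.imwrite('pics/over.png',o[:,:,::-1])
E
```

```text
time: 12.0
position: [0.5374, 0.1085, 0.3019]
tool_rot: [0.001, 0.991, 0.136, -0.001]
contact_force: [0.2, -0.1, -1.1]
finger_gap: 0.313
gripper_force: 30.0
[0.53741346 0.10847151 0.30191248]
foot [325.5 231.2] mouth [323.7 220.4]
foot [327.7 159.3] mouth [327.4 174.4]
foot [237.6 231.9] mouth [240.3 233.3]
```

View pics/over.png

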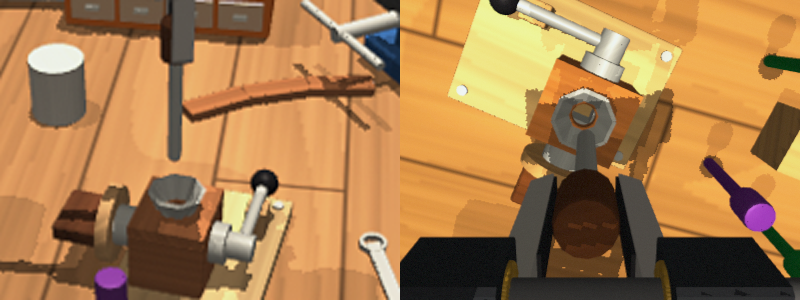

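The pin hangs upright, its foot at wrist (327,231) and the mouth at (323,217), so it is within about 2 mm of the mouth axis. I descend with a small correction.

```bash
python3 -m creep '[[255,0.001,-0.0015,0.01,0,0,0],[255,0.001,-0.0015,0.02,0,0,0],[255,0.001,-0.0015,0.03,0,0,0],[255,0.001,-0.0015,0.04,0,0,0],[255,0.001,-0.0015,0.05,0,0,0],[255,0.001,-0.0015,0.06,0,0,0],[255,0.001,-0.0015,0.065,0,0,0],[255,0.001,-0.0015,0.065,0,0,0]]'; python3 -m creep '[[255,0,0,0.005,0,0,0],[255,0,0,0.01,0,0,0],[255,0,0,0.015,0,0,0],[255,0,0,0.02,0,0,0],[255,0,0,0.025,0,0,0],[255,0,0,0.025,0,0,0]]'
```

```text
time: 12.95
position: [0.5375, 0.1111, 0.2364]
tool_rot: [-0.0, 0.991, 0.137, -0.001]
contact_force: [-0.0, 0.3, -1.2]
finger_gap: 0.312
gripper_force: 30.0
time: 13.55
position: [0.5375, 0.111, 0.2115]
tool_rot: [0.0, 0.991, 0.136, -0.001]
contact_force: [0.8, 0.2, -2.5]
finger_gap: 0.317
gripper_force: 30.0
```

```bash
python3 -m creep '[[255,0,0,0.004,0,0,0],[255,0,0,0.008,0,0,0],[255,0,0,0.012,0,0,0],[255,0,0,0.016,0,0,0],[255,0,0,0.020,0,0,0],[255,0,0,0.020,0,0,0]]'
```

```text
time: 14.15
position: [0.5376, 0.111, 0.1917]
tool_rot: [0.0, 0.991, 0.136, -0.001]
contact_force: [0.5, 0.7, -1.3]
finger_gap: 0.317
gripper_force: 30.0
```

```bash
python3 -m creep '[[255,0,0,0.005,0,0,0],[255,0,0,0.010,0,0,0],[255,0,0,0.015,0,0,0],[255,0,0,0.020,0,0,0],[255,0,0,0.024,0,0,0],[255,0,0,0.027,0,0,0],[255,0,0,0.030,0,0,0],[255,0,0,0.030,0,0,0]]'
```

```text
time: 14.95
position: [0.5378, 0.1111, 0.162]
tool_rot: [0.0, 0.991, 0.136, -0.0]
contact_force: [0.2, 0.5, -1.3]
finger_gap: 0.314
gripper_force: 30.0
```

```bash
python3 -m creep '[[255,0,0,0.002,0,0,0],[255,0,0,0.004,0,0,0],[255,0,0,0.004,0,0,0],[130,0,0,0.004,0,0,0],[100,0,0,0.004,0,0,0],[100,0,0,0.004,0,0,0],[100,0,0,0.004,0,0,0],[100,0,0,0.004,0,0,0]]'; python3 -m creep '[[100,0,0,-0.01,0,0,0],[100,0,0,-0.03,0,0,0],[100,0,0,-0.06,0,0,0],[100,0,0,-0.10,0,0,0],[100,0,0,-0.14,0,0,0],[100,0,0,-0.16,0,0,0],[100,0,0,-0.16,0,0,0],[100,0,0,-0.16,0,0,0]]'; python3 - <<'E'
from h import *
w=cam('wrist');s=cam('side')
print(proj(s,(.5375,.111,.175)),proj(w,(.5375,.111,.175)))
o=np.hstack([cv2.resize(s['image'][110:260,230:430],(400,300),interpolation=2),cv2.resize(w['image'],(400,300))])
cv2.imwrite('pics/end.png',o[:,:,::-1])
E
```

```text
time: 15.75
position: [0.538, 0.1111, 0.1585]
tool_rot: [0.0, 0.991, 0.136, 0.0]
contact_force: [-0.2, 0.5, -0.4]
finger_gap: 0.608
gripper_force: 0.0
time: 16.55
position: [0.5377, 0.111, 0.3183]
tool_rot: [0.0, 0.991, 0.136, 0.0]
contact_force: [-0.2, -1.0, -1.0]
finger_gap: 0.604
gripper_force: 0.0
[327.94424113 153.99106915] [325.57044229 230.03289675]
```

View pics/end.png

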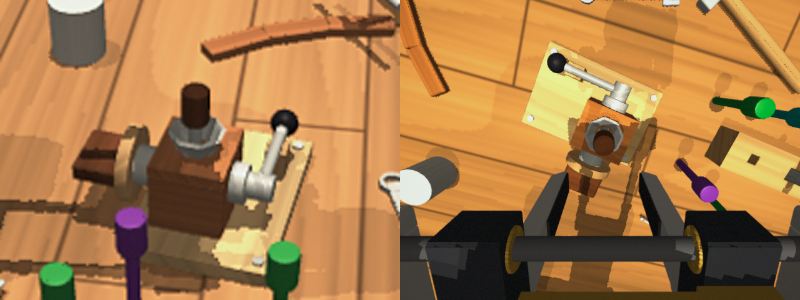

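The knob stands just above the rim, its top at side (327.5,154) as predicted for fully home. The lever is down and the gripper is clear.

```bash
python3 -c "
from station import arm;print(arm.finish_job())"
```

```text
the job is handed in; nothing more can be done
None
```

I handed the job in at about 17 s of the 59 s: the lever rests on its stop, the long knobbed pin is fully home through the shaft and released, and the gripper is clear; the judge's verdict was not returned.

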